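Lock a bicycle headset: run the locknut down and nip it up on the tabbed washer

ROBOT

A 6-joint arm with a two-finger parallel gripper is mounted at the origin on the work surface. World frame = base frame: x ahead of the robot, y to its left, z up, the work surface at z = 0. Lengths are in mm, angles in rad, forces in N, time in s.
With the tool pointing down it reaches from about 350 to 875 mm from the base axis. Payload 4.2 kg.
Tool frame: the origin (TCP) lies midway between the tips of the shut fingers; the grasp point (between the pads) lies 19 mm behind it; z points along the fingers, y is the line along which they close (so a half turn about z gives the same grasp; the last joint's range is limited). The gripper opens to 85 mm and grips with 20 to 120 N. Pads are 22 mm wide; open, the fingers measure 114 mm over their backs; the gripper's body (76 mm by 85 mm) begins 54 mm behind the grasp point. The pads swing forward as they close: fully open they stand 13 mm farther back than shut.
Start: joints at [-0.971, 0.385, 0.008, 0, -1.194, -0.259], TCP at [208.915, -589.028, 231.312] pointing down, gripper open.
Joint ranges: [-3.14, 3.14], [-1.21, 2.06], [-1.07, 1.41], [-3.16, 2.05], [-2.99, -0.16], [-3.1, 3.1]. Speed limits (rad/s): [2.79, 2.79, 3.14, 3.14, 3.14, 3.14].

INTERFACE

Orientations are given as a unit quaternion [x, y, z, w].
In Python, from bench import arm, eyes, nets gives the robot as it stands.
- The arm moves only by the tool apply_moves, never from a script. Its arguments are lists of equal length, an entry for each row: "delta_rot": the turn, a rotation vector about the tool's x, y, z as a fraction of full scale, a list of three; "xyz": the shift along the tool's x, y, z as a fraction of full scale, a list of three; "hand": the gripper command: -1 is fully open, 1 is shut, values between are in proportion. In form: {"delta_rot": [[ax, ay, az], ...], "xyz": [[dx, dy, dz], ...], "hand": [hand, ...]}. A call has 1 to 20 rows; each row shifts and turns the commanded pose from where the row before left it, along the tool's axes as they then stand; what a row does not reach is not made up. Full scale, the value 1, is 0.025 m for a shift and 6 degrees for a turn. A row lasts 1/12 s, in which the tool goes at most 41.7 mm and 7.16 degrees, less where a joint would pass 70% of its speed; a pose out of reach is approached as far as the arm can. A call with a number of a shift or a turn outside -1 to 1 is refused whole. A call with a gripper value outside its range is refused whole. The fingers move at their own pace and stop on an object; the grip force is fixed at half the most. Time passes only in rows, so rows that do not move let the fingers close. It gives the time, the measured TCP pose, the force, the opening and the grip force at its end, in the units of the state.
- arm.read_state(): the state, without advancing time (a new reading comes with each control period).
- eyes.get_image(name): name is "scene" or "side" or "wrist"; returns a dict with "frame" (480x640x3 uint8, red, green, blue), "range_z" (480x640 float32, mm along the optical axis (not along the pixel's ray), 0 where there is no reading), "camera_matrix" (3x3 intrinsics, pixels), "R" (3x3) and "t" (3): a world point X has camera coordinates R X + t; the wrist camera has in their place "hand_eye" (4x4, takes a point from camera to tool coordinates, whose origin is the TCP and whose axes are the flange's). Camera axes: x right, y down, z forward; pixel columns grow to the right and rows downward; lengths in mm; the calibration is good to about 2 mm. A picture is of the moment at which its call begins: read the wrist's pose just before it.
- arm.job_done(): hands the job in; it is judged then, once.
Trained networks look in a picture, given as the dict that the camera call returned (one of the last four; its "shot" number tells which), for a name from the list of things; names that differ only in an ending like _2 or _b are one class to them, and where a whole thing is asked for, a point or a joint stands for the part that bears it (a point fixed in the world has none). Each returns a list of dicts, best first, with "score" (0 to 1); they miss things now and then, are a little off and sometimes report something else, mostly with a low value. They report only what shows in the picture. A call takes as long as a camera call.
- nets.look_for(name, picture): "bbox" ([left, top, right, bottom] in pixels, round what is visible of it).
- nets.masks_of(name, picture): "region" (480x640 bool, what is visible of it) and "bbox" ([left, top, right, bottom] in pixels, round what is visible of it).
The state is a dict: "clock": time; "joints": joint angles; "joint_vel": joint speeds; "joint_efforts": joint torques, N m; "position": TCP position; "ee_rot": TCP orientation; "contact_force": force on the tool from outside, world axes, zero at the start; "wrist_torque": the same for the moment, N m; "gripper_width": finger opening in mm; "grasp_force": force on a finger pad.
Only numpy, scipy, OpenCV 4.12 (cv2) and the standard library are available. Lean on these libraries where they do the work, as an engineer would, in place of code of your own. Each camera call takes 0.05 s, during which the arm holds its last target. There are 200 camera calls.

TASK

Run the headset's locknut, the top hexagon nut, down by hand (clockwise from above) until it beds on the tabbed washer, then nip it up to about 1 N m, and never more than 1.4, so that it locks the bearing setting; then let go. Do not turn the bearing cup underneath, whose hexagon is the same size, and leave the other parts on the bench alone.

Things in the scene. Friction and masses are not known exactly. Their poses are not given: they have to be found in the camera images.
- front_end: Sawn-off front end of a bicycle frame, upright in a bench vice: painted head tube, fork crown below, headset on top. Fixed. Origin on the bench under the vertical steerer axis, on which the nuts turn. A tube stub leads along +x (roughly away from the robot) into the vice; jaws 55 to 180 mm along +x, tops 168 mm above the bench. Nothing stands above the locknut; the hollow steerer ends inside it.
- washer: Thin dark steel tabbed washer, 35 mm across, 2.5 mm thick, between cup and locknut; its tab sits in a slot of the steerer, so it never turns. Origin at the centre of its underside (the cup's top), 214 mm above the bench.
- locknut: The locknut: uppermost steel hexagon nut, 36 mm across flats, 41.6 mm over corners, 11 mm tall, already on the thread. Origin: centre of its lower face; z up; flats square to its x axis and every 60 deg from there. Right-hand thread: clockwise from above lowers it 1.06 mm a turn. It starts about 0.5 to 1 mm above the washer, so it needs roughly half a turn to a full turn to bed.
- locknut_mid (a point): Centre of the locknut, on its axis, half-way up. How it turns: freely (under 0.1 N m) until it beds on the washer; then it needs about 0.7 N m at once, climbing to about 1 N m some 0.3 rad after bedding and 1.4 N m some 0.5 rad after. Tight, it stays as it is left; closing the fingers askew to its flats twists it a little.
- cup (a joint): Turn of the bearing cup (the first nut, right below the washer), rad, 0 at the start, + is clockwise from above. Steel: round knurled skirt of 45 mm, above it a hexagon 36 mm across flats and 6 mm tall. It holds the bearing setting. It turns with only about 0.25 N m, so fingers that reach down past the washer turn it along with the nut.
- chainring: Loose steel chainring, 140 mm across, 6 mm thick, lying flat on the bench. Leave alone. Origin at its centre, on the bench.
- pedal: Loose black platform pedal, about 92 x 92 mm and 28 mm high, lying flat on the bench, with a stub axle to one side. Leave alone. Origin at its centre, on the bench.
- grease_tub: Loose white grease tub with a lid, 106 mm across, 96 mm tall. Leave alone. Origin at the centre of its underside.

How it is judged (in metres and radians):
On the way:
1. the locknut has been run down onto the washer (z of locknut in the frame of washer below 0.00253 m), for 0.05 s.
At the end, for the whole second after the job is handed in: The locknut is released and at rest, down on the washer (within 0.12 mm), and keeps the washer clamped to the headset with 30 to 165 N (what tightening with about 0.85 to 1.5 N m gives); the bearing cup is within 0.12 rad of where it was (contact force between washer and front_end between 30 and 165 N and z of locknut in the frame of washer below 0.00262 m and angular speed of locknut below 0.05 rad/s and value of joint cup between -0.12 and 0.12 rad); the robot touches nothing.
It fails at once if the locknut is overtightened (clamps the washer with more than 165 N, about 1.5 N m) (contact force between washer and front_end above 165 N).
It fails at once if the bearing cup turned by more than 0.12 rad (value of joint cup above 0.12 rad or value of joint cup below -0.12 rad).
It fails at once if a bystander moved by more than 20 mm (distance of any of chainring, pedal, grease_tub from where it was at the start of the episode above 0.02 m).
It also fails if it takes over 61 s, if anything falls off the work surface, if the arm or the gripper's body presses on something with over 40 N, if the wrist force passes 120 N, or if a joint passes its speed limit or range.

## Working session

There is one attempt and no reset: what is moved stays moved. The work goes in short steps, Python scripts to look and compute and a tool call to move; the robot and the scene stay as the last step left them, time stands still between calls to the robot, and variables do not carry over. Pictures are saved under pics/ and viewed, at most 10 in all, crops included, and the job is handed in when it is done.

Besides the shell and the picture viewer there is one more tool, called after "Call:" as a command line: name --argument value ..., lists and objects as JSON in quotes. apply_moves: Moves the arm, as the interface text tells. Its arguments: {"type":"object","properties":{"delta_rot":{"type":"array"},"xyz":{"type":"array"},"hand":{"type":"array"}},"required":["delta_rot","xyz","hand"]}

```bash
mkdir -p pics
python3 - <<'E'
from bench import arm,eyes,nets
import cv2,numpy as np
s=arm.read_state();print(s)
ims=[]
for n in ["scene","side"]:
    p=eyes.get_image(n);f=p["frame"][:,:,::-1].copy()
    K,R,t=p["camera_matrix"],p["R"],p["t"]
    for nm in ["locknut","washer","front_end","grease_tub","pedal","chainring"]:
        m=nets.masks_of(nm,p)
        if m:
            r=m[0]["region"]&(p["range_z"]>0);v,u=np.nonzero(r);z=p["range_z"][r]
            X=(np.linalg.inv(K)@np.stack([u*z,v*z,z]));X=R.T@(X-np.array(t)[:,None])
            print(n,nm,round(m[0]["score"],2),m[0]["bbox"],X.min(1).round(),X.max(1).round(),np.median(X,1).round(1))
    cv2.imwrite(f"pics/{n}.png",f);ims.append(f)
cv2.imwrite("pics/both.png",cv2.resize(np.vstack(ims),(400,600)) if 0 else cv2.resize(np.hstack(ims),(800,300)))
E
```

```text
{'clock': 0.0, 'joints': array([-9.71418861e-01,  3.85555259e-01,  6.60454252e-03, -4.68054229e-04,
       -1.19395230e+00, -2.58612187e-01]), 'joint_vel': array([ 7.90151864e-05, -1.42613873e-03, -1.02948059e-03,  9.77784520e-04,
        1.08011535e-03,  8.89465375e-04]), 'joint_efforts': array([ 1.55040085e-03, -3.92290378e+01,  1.88398844e+01,  4.18625504e+00,
       -4.73351523e-03,  4.24744783e-06]), 'position': array([ 208.70626487, -588.51205773,  230.21860143]), 'ee_rot': array([-1.69474263e-01,  9.85534026e-01,  1.04837404e-03, -2.40342496e-04]), 'contact_force': array([ 0.83022837, -0.07591876,  0.15229953]), 'wrist_torque': array([ 0.00268313, -0.02634601,  0.05560607]), 'grasp_force': 0.0, 'gripper_width': 85.07013144073993}
scene locknut 0.66 [317.6, 255.0, 332.7, 275.1] [532.  88. 211.] [572. 126. 234.] [559.8 106.8 227.5]
scene front_end 0.85 [232.1, 254.2, 388.6, 391.6] [ 412. -124.   -6.] [766. 255. 234.] [675.1  95.4 143.2]
scene grease_tub 0.65 [462.1, 255.4, 513.2, 310.8] [452. 446.  -6.] [608. 594. 104.] [565.7 489.2  94.6]
scene pedal 0.96 [145.3, 225.0, 196.2, 262.7] [ 272. -343.   -5.] [ 381. -214.   32.] [ 336.8 -287.3   21.2]
scene chainring 0.66 [381.9, 212.6, 434.0, 254.3] [292. 289.  -8.] [427. 427.  13.] [358.6 359.7   4.3]
side locknut 0.41 [280.4, 197.0, 291.3, 207.4] [527.  99. 212.] [561. 128. 230.] [536.8 120.5 224.1]
side front_end 0.66 [220.4, 176.2, 331.6, 266.2] [ 523. -190.   -7.] [892. 232. 230.] [626.3 125.9 127.2]
side pedal 0.69 [407.1, 200.6, 442.1, 226.0] [ 280. -337.   -6.] [ 386. -214.   27.] [ 327.5 -280.5   18.9]
```

View pics/scene.png

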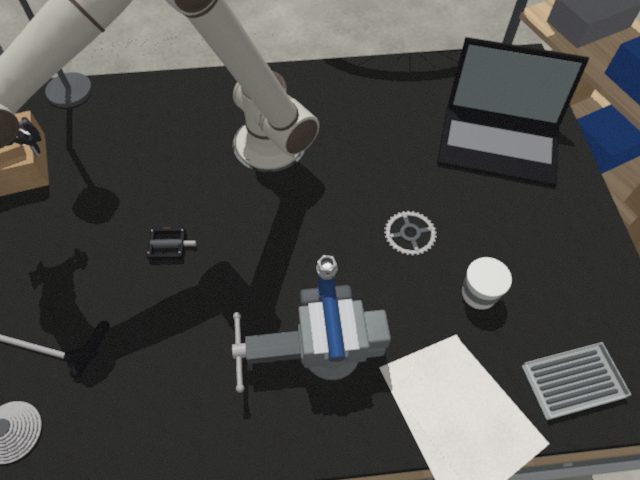

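```bash
cat > h.py <<'E'
from bench import arm,eyes,nets
import numpy as np,cv2
from scipy.spatial.transform import Rotation as Ro
def delta(target):
    s=arm.read_state();R=Ro.from_quat(s["ee_rot"]).as_matrix()
    return R.T@(np.array(target)-s["position"])/25
def st():
    s=arm.read_state();R=Ro.from_quat(s["ee_rot"]).as_matrix()
    print("t",round(s["clock"],2),"pos",s["position"].round(2),"yawy",np.degrees(np.arctan2(R[1,1],R[0,1])).round(2),"tilt",(R[:,2]).round(4),"q",s["joints"].round(3),"F",s["contact_force"].round(1),"M",s["wrist_torque"].round(2),"w",round(s["gripper_width"],1),"g",round(s["grasp_force"],1))
    return s,R
def wrist():
    s,R=st();p=eyes.get_image("wrist");T=np.array(p["hand_eye"]);K=p["camera_matrix"]
    A=R@T[:3,:3];b=R@T[:3,3]+s["position"]   # world = A Xc + b
    return p,K,A,b
def cloud(p,K,A,b,m):
    m=m&(p["range_z"]>0);v,u=np.nonzero(m);z=p["range_z"][m].astype(float)
    return (A@(np.linalg.inv(K)@np.stack([u*z,v*z,z]))).T+b
E
python3 -c "
from h import *
st();print(delta([545,107,330]))"
```

```text
t 0.7 pos [ 208.9  -589.03  231.35] yawy 109.53 tilt [ 0.e+00 -1.e-04 -1.e+00] q [-0.971  0.385  0.008  0.    -1.194 -0.259] F [-0.6  0.1  0.9] M [-0.04 -0.03 -0.02] w 85.2 g 0.0
[-21.97607018  21.74646885  -3.94722137]
```

Call:
apply_moves --delta_rot '[[0,0,0],[0,0,0],[0,0,0],[0,0,0],[0,0,0],[0,0,0],[0,0,0],[0,0,0],[0,0,0],[0,0,0],[0,0,0],[0,0,0],[0,0,0],[0,0,0],[0,0,0],[0,0,0],[0,0,0],[0,0,0],[0,0,0],[0,0,0]]' --xyz '[[-0.73,0.725,-0.2],[-0.73,0.725,-0.2],[-0.73,0.725,-0.2],[-0.73,0.725,-0.2],[-0.73,0.725,-0.2],[-0.73,0.725,-0.2],[-0.73,0.725,-0.2],[-0.73,0.725,-0.2],[-0.73,0.725,-0.2],[-0.73,0.725,-0.2],[-0.73,0.725,-0.2],[-0.73,0.725,-0.2],[-0.73,0.725,-0.2],[-0.73,0.725,-0.2],[-0.73,0.725,-0.2],[-0.73,0.725,-0.2],[-0.73,0.725,-0.2],[-0.73,0.725,-0.2],[-0.73,0.725,-0.2],[-0.73,0.725,-0.2]]' --hand '[-1,-1,-1,-1,-1,-1,-1,-1,-1,-1,-1,-1,-1,-1,-1,-1,-1,-1,-1,-1]'

```text
clock: 2.37
position: [432.0, -124.1, 331.9]
ee_rot: [-0.17, 0.986, -0.0, 0.0]
contact_force: [0.7, -1.2, 0.2]
gripper_width: 85.1
grasp_force: 0.0
```

Call:
apply_moves --delta_rot '[[0,0,0],[0,0,0],[0,0,0],[0,0,0],[0,0,0],[0,0,0],[0,0,0],[0,0,0],[0,0,0],[0,0,0],[0,0,0],[0,0,0]]' --xyz '[[-0.73,0.725,0],[-0.73,0.725,0],[-0.73,0.725,0],[-0.73,0.725,0],[-0.73,0.725,0],[-0.73,0.725,0],[-0.73,0.725,0],[-0.73,0.725,0],[-0.73,0.725,0],[-0.73,0.725,0],[0,0,0],[0,0,0]]' --hand '[-1,-1,-1,-1,-1,-1,-1,-1,-1,-1,-1,-1]'

```text
clock: 3.37
position: [543.3, 107.4, 330.6]
ee_rot: [-0.17, 0.985, -0.0, -0.001]
contact_force: [-0.3, 0.1, -0.6]
gripper_width: 85.2
grasp_force: 0.0
```

Run:
```python
from h import *
p,K,A,b=wrist()
cv2.imwrite("pics/w1.png",p["frame"][:,:,::-1])
print(b.round(),A.round(2))
for n in ["locknut","washer","cup"]:
    for m in nets.masks_of(n,p)[:2]:
        X=cloud(p,K,A,b,m["region"]);print(n,m["score"],m["bbox"],X.min(0).round(1) if len(X) else 0,X.max(0).round(1) if len(X) else 0,np.median(X,0))
```

```text
t 3.37 pos [543.35 107.42 330.65] yawy 109.62 tilt [-1.2e-03 -5.0e-04 -1.0e+00] q [ 0.488  0.21   0.007 -0.    -1.37  -1.716] F [-0.3  0.1 -0.6] M [-0.05  0.06  0.03] w 85.2 g 0.0
[472.  82. 474.] [[-0.34  0.9   0.28]
 [ 0.94  0.32  0.1 ]
 [ 0.    0.29 -0.96]]
locknut 0.91 [294.3, 220.0, 340.6, 276.0] [530.   88.3 213.3] [569.2 126.9 231.2] [545.13250194 106.46077504 228.90394388]
cup 0.62 [289.9, 211.4, 344.3, 258.2] [527.   85.   -1.8] [626.7 168.  229.9] [545.75562023 105.9139742  213.8102807 ]
```

View pics/w1.png

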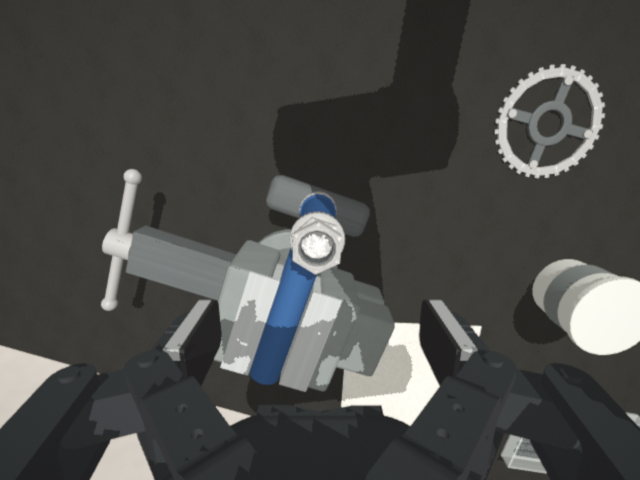

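```bash
cat >> h.py <<'E'
def rect(p,K,A,b,c,z=228.3,h=32,s=8):
    # top-down rectified view of plane z: col=x, row=-y
    n=int(2*h*s);R=A.T;t=-A.T@b
    H=K@np.column_stack([R[:,0],R[:,1],R[:,2]*z+t])
    M=np.array([[1/s,0,c[0]-h],[0,-1/s,c[1]+h],[0,0,1.]])
    return cv2.warpPerspective(p["frame"][:,:,::-1].copy(),np.linalg.inv(H@M),(n,n),flags=cv2.INTER_CUBIC)
E
python3 - <<'E'
from h import *
p,K,A,b=wrist()
cv2.imwrite("pics/r1.png",rect(p,K,A,b,(549,107)))
m=nets.masks_of("locknut",p)[0]["region"]
X=cloud(p,K,A,b,m);print(len(X));T=X[X[:,2]>226.5];print(len(T),np.percentile(X[:,2],[5,25,50,75,95]).round(1),T[:,:2].min(0),T[:,:2].max(0))
E
```

```text
t 3.57 pos [542.84 105.63 331.69] yawy 109.48 tilt [ 4.e-04  1.e-04 -1.e+00] q [ 0.485  0.207  0.006  0.    -1.37  -1.716] F [-0.2 -0.5  0.6] M [-0.    0.01  0.  ] w 85.1 g 0.0
994
853 [222.4 228.  228.8 229.4 230.2] [530.17368154  87.98489206] [569.57527755 127.34806613]
```

View pics/r1.png

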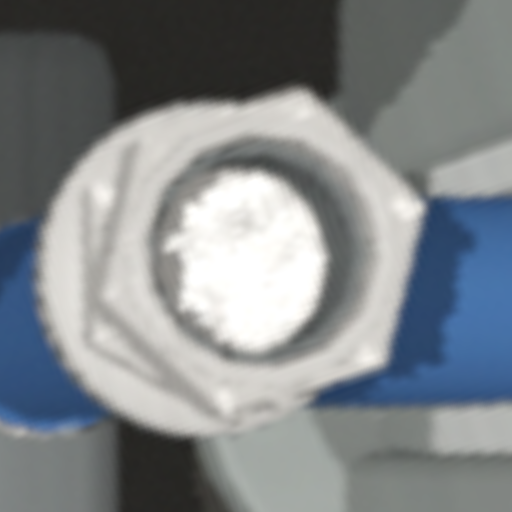

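Call:
apply_moves --delta_rot '[[0,0,-1],[0,0,-1],[0,0,-1],[0,0,-1],[0,0,-1],[0,0,-1],[0,0,-1],[0,0,-1],[0,0,-1],[0,0,-1],[0,0,-1],[0,0,-1],[0,0,-1],[0,0,-1],[0,0,-1],[0,0,-1],[0,0,-1],[0,0,-1],[0,0,-1],[0,0,-1]]' --xyz '[[0,0,0],[0,0,0],[0,0,0],[0,0,0],[0,0,0],[0,0,0],[0,0,0],[0,0,0],[0,0,0],[0,0,0],[0,0,0],[0,0,0],[0,0,0],[0,0,0],[0,0,0],[0,0,0],[0,0,0],[0,0,0],[0,0,0],[0,0,0]]' --hand '[-1,-1,-1,-1,-1,-1,-1,-1,-1,-1,-1,-1,-1,-1,-1,-1,-1,-1,-1,-1]'

```text
clock: 5.33
position: [543.0, 105.8, 331.7]
ee_rot: [0.939, -0.344, 0.0, -0.0]
contact_force: [0.2, -0.4, -0.2]
gripper_width: 85.8
grasp_force: 0.0
```

Call:
apply_moves --delta_rot '[[0,0,-1],[0,0,-1],[0,0,-1],[0,0,-1],[0,0,-1],[0,0,-1],[0,0,-1],[0,0,-1],[0,0,-1],[0,0,-1],[0,0,-1],[0,0,-1],[0,0,-1],[0,0,-1],[0,0,-1],[0,0,-1],[0,0,-1],[0,0,-1],[0,0,-1],[0,0,-0.5]]' --xyz '[[0,0,0.1],[0,0,0.1],[0,0,0.1],[0,0,0.1],[0,0,0.1],[0,0,0.1],[0,0,0.1],[0,0,0.1],[0,0,0.1],[0,0,0.1],[0,0,0.1],[0,0,0.1],[0,0,0.1],[0,0,0.1],[0,0,0.1],[0,0,0.1],[0,0,0.1],[0,0,0.1],[0,0,0.1],[0,0,0.1]]' --hand '[-1,-1,-1,-1,-1,-1,-1,-1,-1,-1,-1,-1,-1,-1,-1,-1,-1,-1,-1,-1]'

```text
clock: 7.0
position: [543.0, 105.8, 281.6]
ee_rot: [0.784, 0.621, 0.0, 0.0]
contact_force: [0.7, -0.9, 0.7]
gripper_width: 85.2
grasp_force: 0.0
```

Call:
apply_moves --delta_rot '[[0,0,0],[0,0,0]]' --xyz '[[0,0,0],[0,0,0]]' --hand '[-1,-1]'

```text
clock: 7.17
position: [543.1, 106.0, 281.5]
ee_rot: [0.786, 0.618, 0.0, 0.0]
contact_force: [-0.3, 0.9, -0.6]
gripper_width: 85.5
grasp_force: 0.0
```

Run:
```python
from h import *
p,K,A,b=wrist()
cv2.imwrite("pics/r2.png",rect(p,K,A,b,(550,107.75),h=25,s=12))
m=nets.masks_of("locknut",p)[0]["region"]
X=cloud(p,K,A,b,m);T=X[X[:,2]>226.5];print(len(T),np.median(T[:,2]),T[:,:2].min(0),T[:,:2].max(0))
```

```text
t 7.17 pos [543.07 105.96 281.53] yawy -13.6 tilt [ 2.e-04  0.e+00 -1.e+00] q [ 0.486  0.23  -0.087  0.    -1.254  2.419] F [-0.3  0.9 -0.6] M [0.06 0.06 0.01] w 85.5 g 0.0
1274 229.02421116304848 [530.12476608  87.9158048 ] [569.57902628 127.49404647]
```

View pics/r2.png

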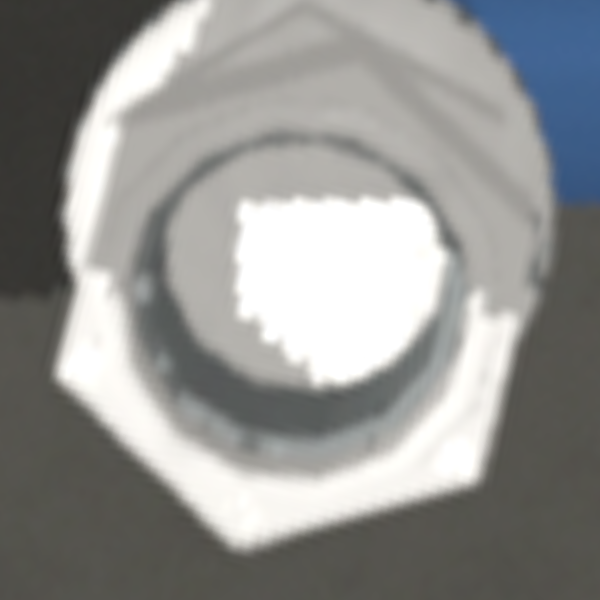

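```bash
python3 -c "
from h import *
for i in range(3): st();print(delta([550,107.8,219.5]));eyes.get_image('side')"
```

```text
t 7.27 pos [543.23 106.18 281.71] yawy -13.56 tilt [ 6.e-04  2.e-04 -1.e+00] q [ 0.486  0.23  -0.086  0.    -1.254  2.419] F [-1.3  0.5 -0.2] M [-0.01  0.01 -0.  ] w 85.3 g 0.0
[0.12566573 0.24677209 2.48848546]
t 7.32 pos [543.25 106.28 281.7 ] yawy -13.54 tilt [ 6.e-04  3.e-04 -1.e+00] q [ 0.486  0.23  -0.086  0.    -1.254  2.419] F [-0.  -2.  -0.1] M [ 0.    0.04 -0.06] w 85.2 g 0.0
[0.12136221 0.24708993 2.4880729 ]
t 7.37 pos [543.25 106.33 281.61] yawy -13.52 tilt [ 5.e-04  2.e-04 -1.e+00] q [ 0.486  0.23  -0.086  0.    -1.254  2.419] F [0.1 0.4 0.6] M [ 0.02 -0.03 -0.03] w 85.1 g 0.0
[0.11950188 0.24780219 2.48455731]
```

Call:
apply_moves --delta_rot '[[0,0,0.08],[0,0,0],[0,0,0],[0,0,0],[0,0,0],[0,0,0],[0,0,0],[0,0,0],[0,0,0]]' --xyz '[[0.12,0.247,0],[0,0,0.4],[0,0,0.4],[0,0,0.4],[0,0,0.4],[0,0,0.4],[0,0,0.4],[0,0,0.09],[0,0,0]]' --hand '[-1,-1,-1,-1,-1,-1,-1,-1,-1]'

```text
clock: 8.17
position: [549.4, 107.7, 217.8]
ee_rot: [0.788, 0.616, -0.001, -0.0]
contact_force: [-0.8, -0.5, 1.0]
gripper_width: 85.3
grasp_force: 0.0
```

Call:
apply_moves --delta_rot '[[0,0,0],[0,0,0],[0,0,0],[0,0,0],[0,0,0],[0,0,0]]' --xyz '[[0,0,0],[0,0,0],[0,0,0],[0,0,0],[0,0,0],[0,0,0]]' --hand '[-0.1,-0.1,-0.1,-0.1,-0.1,-0.1]'

```text
clock: 8.67
position: [550.0, 108.0, 219.3]
ee_rot: [0.788, 0.616, 0.0, 0.0]
contact_force: [-0.5, -0.1, 0.4]
gripper_width: 46.8
grasp_force: 0.0
```

Run:
```python
from h import *
p,K,A,b=wrist()
cv2.imwrite("pics/w3.png",p["frame"][:,:,::-1])
```

```text
t 8.67 pos [549.96 107.95 219.32] yawy -13.96 tilt [ 5.e-04  2.e-04 -1.e+00] q [ 0.483  0.284 -0.172 -0.    -1.114  2.415] F [-0.5 -0.1  0.4] M [-0.03  0.03 -0.  ] w 46.8 g 0.0
```

View pics/w3.png

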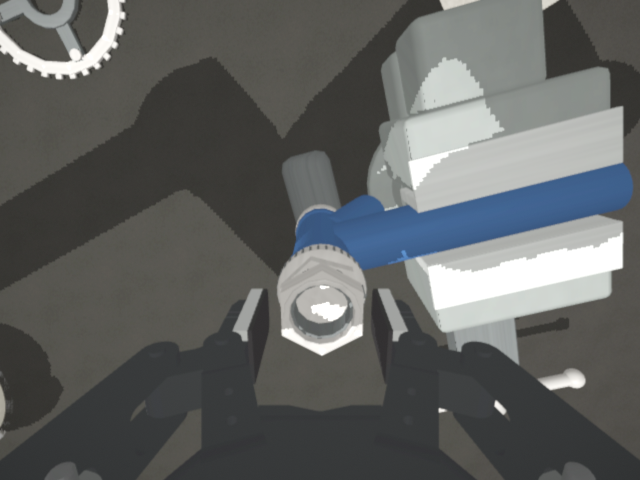

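Call:
apply_moves --delta_rot '[[0,0,0],[0,0,0],[0,0,0],[0,0,0],[0,0,0],[0,0,0]]' --xyz '[[0,0,0],[0,0,0],[0,0,0],[0,0,0],[0,0,0],[0,0,0]]' --hand '[1,1,1,1,1,1]'

```text
clock: 9.22
position: [550.8, 107.8, 219.8]
ee_rot: [0.788, 0.616, 0.001, 0.001]
contact_force: [2.8, -2.3, 3.7]
gripper_width: 34.0
grasp_force: 60.3
```

```bash
python3 -c "
from h import *
st()"
```

```text
t 9.22 pos [550.75 107.82 219.76] yawy -13.95 tilt [ 0.0022  0.     -1.    ] q [ 4.830e-01  2.840e-01 -1.710e-01  1.000e-03 -1.113e+00  2.415e+00] F [ 2.8 -2.3  3.7] M [-0.78 -1.02 -0.06] w 34.0 g 60.3
```

Call:
apply_moves --delta_rot '[[0,0,0.5],[0,0,0.5],[0,0,0.5],[0,0,0.5],[0,0,0.5],[0,0,0.5]]' --xyz '[[0,0,0.0004],[0,0,0.0004],[0,0,0.0004],[0,0,0.0004],[0,0,0.0004],[0,0,0.0004]]' --hand '[1,1,1,1,1,1]'

```text
clock: 9.72
position: [550.8, 107.8, 219.7]
ee_rot: [0.875, 0.484, 0.001, 0.001]
contact_force: [4.0, -2.2, 2.4]
gripper_width: 34.2
grasp_force: 60.2
```

Run:
```python
from h import *
p,K,A,b=wrist()
cv2.imwrite("pics/w4.png",cv2.resize(p["frame"][200:420,200:440,::-1],(720,660))[:600])
```

```text
t 9.72 pos [550.83 107.79 219.73] yawy -32.07 tilt [ 2.4e-03 -1.0e-04 -1.0e+00] q [ 4.830e-01  2.840e-01 -1.710e-01  1.000e-03 -1.113e+00  2.099e+00] F [ 4.  -2.2  2.4] M [-0.77 -1.06 -0.  ] w 34.2 g 60.2
```

View pics/w4.png

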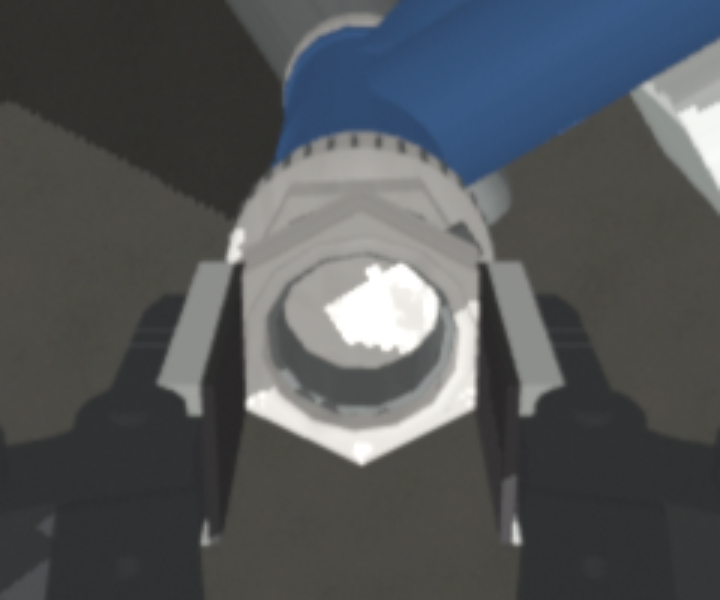

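Call:
apply_moves --delta_rot '[[0,0,1],[0,0,1],[0,0,1],[0,0,1],[0,0,1],[0,0,1],[0,0,1],[0,0,1],[0,0,1],[0,0,1],[0,0,1],[0,0,1],[0,0,1],[0,0,1],[0,0,1],[0,0,1],[0,0,1],[0,0,1],[0,0,1],[0,0,0]]' --xyz '[[0,0,0.0007],[0,0,0.0007],[0,0,0.0007],[0,0,0.0007],[0,0,0.0007],[0,0,0.0007],[0,0,0.0007],[0,0,0.0007],[0,0,0.0007],[0,0,0.0007],[0,0,0.0007],[0,0,0.0007],[0,0,0.0007],[0,0,0.0007],[0,0,0.0007],[0,0,0.0007],[0,0,0.0007],[0,0,0.0007],[0,0,0.0007],[0,0,0]]' --hand '[1,1,1,1,1,1,1,1,1,1,1,1,1,1,1,1,1,1,1,1]'

```text
clock: 11.43
position: [550.8, 107.3, 219.4]
ee_rot: [0.883, -0.47, 0.001, -0.0]
contact_force: [5.4, -4.8, 2.7]
gripper_width: 33.7
grasp_force: 60.3
```

```bash
python3 -c "
from h import *
st()"
```

```text
t 11.43 pos [550.84 107.26 219.4 ] yawy -146.09 tilt [ 0.0023 -0.001  -1.    ] q [ 0.482  0.285 -0.172  0.002 -1.113  0.109] F [ 5.4 -4.8  2.7] M [-1.33 -1.32 -0.07] w 33.7 g 60.3
```

Call:
apply_moves --delta_rot '[[0,0,1],[0,0,1],[0,0,1],[0,0,1],[0,0,1],[0,0,1],[0,0,0.5],[0,0,0]]' --xyz '[[0,0,0.0007],[0,0,0.0007],[0,0,0.0007],[0,0,0.0007],[0,0,0.0007],[0,0,0.0007],[0,0,0],[0,0,0]]' --hand '[1,1,1,1,1,1,1,1]'

```text
clock: 12.1
position: [550.6, 107.2, 219.3]
ee_rot: [-0.676, 0.737, -0.001, 0.0]
contact_force: [3.7, -4.6, 3.0]
gripper_width: 33.8
grasp_force: 60.3
```

```bash
python3 -c "
from h import *
st()"
```

```text
t 12.1 pos [550.62 107.23 219.27] yawy 175.01 tilt [ 0.0018 -0.0011 -1.    ] q [ 0.482  0.285 -0.172  0.002 -1.113 -0.57 ] F [ 3.7 -4.6  3. ] M [-1.27 -1.2  -0.07] w 33.8 g 60.3
```

Turned 171° so far and still free. From here I take small steps.

Call:
apply_moves --delta_rot '[[0,0,0.8],[0,0,0.8],[0,0,0.8],[0,0,0]]' --xyz '[[0,0,0.0006],[0,0,0.0006],[0,0,0.0006],[0,0,0]]' --hand '[1,1,1,1]'

```text
clock: 12.43
position: [550.5, 107.2, 219.2]
ee_rot: [-0.578, 0.816, -0.001, 0.0]
contact_force: [3.8, -3.9, 4.0]
gripper_width: 34.4
grasp_force: 60.3
```

```bash
python3 -c "
from h import *
st()"
```

```text
t 12.43 pos [550.55 107.24 219.21] yawy 160.55 tilt [ 0.0016 -0.0011 -1.    ] q [ 0.482  0.285 -0.172  0.002 -1.113 -0.822] F [ 3.8 -3.9  4. ] M [-1.25 -1.19 -0.04] w 34.4 g 60.3
```

Call:
apply_moves --delta_rot '[[0,0,0.8],[0,0,0.8],[0,0,0.8],[0,0,0]]' --xyz '[[0,0,0.0006],[0,0,0.0006],[0,0,0.0006],[0,0,0]]' --hand '[1,1,1,1]'

```text
clock: 12.77
position: [550.5, 107.3, 219.2]
ee_rot: [-0.471, 0.882, -0.001, 0.0]
contact_force: [3.7, -4.1, 3.5]
gripper_width: 34.0
grasp_force: 60.3
```

```bash
python3 -c "
from h import *
st()"
```

```text
t 12.77 pos [550.49 107.29 219.17] yawy 146.15 tilt [ 0.0015 -0.001  -1.    ] q [ 0.482  0.285 -0.173  0.002 -1.113 -1.074] F [ 3.7 -4.1  3.5] M [-1.21 -1.07 -0.05] w 34.0 g 60.3
```

Call:
apply_moves --delta_rot '[[0,0,0.8],[0,0,0.8],[0,0,0.8],[0,0,0]]' --xyz '[[0,0,0.0006],[0,0,0.0006],[0,0,0.0006],[0,0,0]]' --hand '[1,1,1,1]'

```text
clock: 13.1
position: [550.4, 107.3, 219.1]
ee_rot: [-0.356, 0.934, -0.001, 0.0]
contact_force: [3.8, -4.3, 4.5]
gripper_width: 34.2
grasp_force: 60.3
```

```bash
python3 -c "
from h import *
st()"
```

```text
t 13.1 pos [550.43 107.33 219.13] yawy 131.76 tilt [ 0.0014 -0.001  -1.    ] q [ 0.482  0.285 -0.173  0.002 -1.113 -1.325] F [ 3.8 -4.3  4.5] M [-1.15 -1.01 -0.03] w 34.2 g 60.3
```

Call:
apply_moves --delta_rot '[[0,0,0.8],[0,0,0.8],[0,0,0.8],[0,0,0]]' --xyz '[[0,0,0.0006],[0,0,0.0006],[0,0,0.0006],[0,0,0]]' --hand '[1,1,1,1]'

```text
clock: 13.43
position: [550.4, 107.4, 219.1]
ee_rot: [-0.238, 0.971, -0.001, 0.001]
contact_force: [3.5, -3.7, 3.7]
gripper_width: 34.1
grasp_force: 60.4
```

```bash
python3 -c "
from h import *
st()"
```

```text
t 13.43 pos [550.41 107.38 219.08] yawy 117.54 tilt [ 0.0013 -0.0012 -1.    ] q [ 0.483  0.285 -0.173  0.002 -1.113 -1.574] F [ 3.5 -3.7  3.7] M [-1.24 -0.95  0.51] w 34.1 g 60.4
```

Call:
apply_moves --delta_rot '[[0,0,0.35],[0,0,0.35],[0,0,0]]' --xyz '[[0,0,0],[0,0,0],[0,0,0]]' --hand '[1,1,1]'

```text
clock: 13.68
position: [550.4, 107.4, 219.1]
ee_rot: [-0.204, 0.979, -0.001, 0.0]
contact_force: [3.0, -4.7, 2.9]
gripper_width: 33.7
grasp_force: 60.4
```

```bash
python3 -c "
from h import *
st()"
```

```text
t 13.68 pos [550.4  107.41 219.09] yawy 113.49 tilt [ 0.0013 -0.0014 -1.    ] q [ 0.483  0.285 -0.173  0.002 -1.113 -1.644] F [ 3.  -4.7  2.9] M [-1.24 -0.93  0.64] w 33.7 g 60.4
```

Call:
apply_moves --delta_rot '[[0,0,0.5],[0,0,0.5],[0,0,0]]' --xyz '[[0,0,0],[0,0,0],[0,0,0]]' --hand '[1,1,1]'

```text
clock: 13.93
position: [550.4, 107.4, 219.1]
ee_rot: [-0.152, 0.988, -0.001, 0.001]
contact_force: [2.9, -5.0, 3.9]
gripper_width: 34.3
grasp_force: 60.4
```

```bash
python3 -c "
from h import *
st()"
```

```text
t 13.93 pos [550.39 107.43 219.1 ] yawy 107.49 tilt [ 0.0013 -0.0014 -1.    ] q [ 0.483  0.285 -0.173  0.002 -1.113 -1.749] F [ 2.9 -5.   3.9] M [-1.22 -0.94  0.75] w 34.3 g 60.4
```

Call:
apply_moves --delta_rot '[[0,0,0.5],[0,0,0.5],[0,0,0.5],[0,0,0]]' --xyz '[[0,0,0],[0,0,0],[0,0,0],[0,0,0]]' --hand '[1,1,1,1]'

```text
clock: 14.27
position: [550.4, 107.5, 219.1]
ee_rot: [-0.075, 0.997, -0.001, 0.001]
contact_force: [3.2, -4.3, 4.4]
gripper_width: 34.4
grasp_force: 60.4
```

```bash
python3 -c "
from h import *
st()"
```

```text
t 14.27 pos [550.37 107.48 219.12] yawy 98.57 tilt [ 0.0014 -0.0016 -1.    ] q [ 0.483  0.285 -0.173  0.002 -1.113 -1.905] F [ 3.2 -4.3  4.4] M [-1.18 -0.88  1.03] w 34.4 g 60.4
```

Call:
apply_moves --delta_rot '[[0,0,0],[0,0,0],[0,0,0],[0,0,0],[0,0,0],[0,0,0],[0,0,0],[0,0,0],[0,0,0],[0,0,0],[0,0,0],[0,0,0],[0,0,0]]' --xyz '[[0,0,0],[0,0,0],[0,0,0],[0,0,0],[0,0,0],[0,0,0],[0,0,-0.6],[0,0,-0.6],[0,0,-0.6],[0,0,-0.6],[0,0,-0.6],[0,0,0],[0,0,0]]' --hand '[-1,-1,-1,-1,-1,-1,-1,-1,-1,-1,-1,-1,-1]'

```text
clock: 15.35
position: [549.9, 108.2, 293.8]
ee_rot: [-0.072, 0.997, 0.001, 0.001]
contact_force: [0.2, -0.0, -0.6]
gripper_width: 85.1
grasp_force: 0.0
```

Run:
```python
from h import *
p,K,A,b=wrist()
cv2.imwrite("pics/r5.png",rect(p,K,A,b,(550,107.75),h=25,s=12))
```

```text
t 15.35 pos [549.92 108.16 293.76] yawy 98.25 tilt [ 0.0011  0.0012 -1.    ] q [ 4.830e-01  2.360e-01 -4.900e-02 -1.000e-03 -1.285e+00 -1.910e+00] F [ 0.2 -0.  -0.6] M [-0.    0.03 -0.01] w 85.1 g 0.0
```

View pics/r5.png

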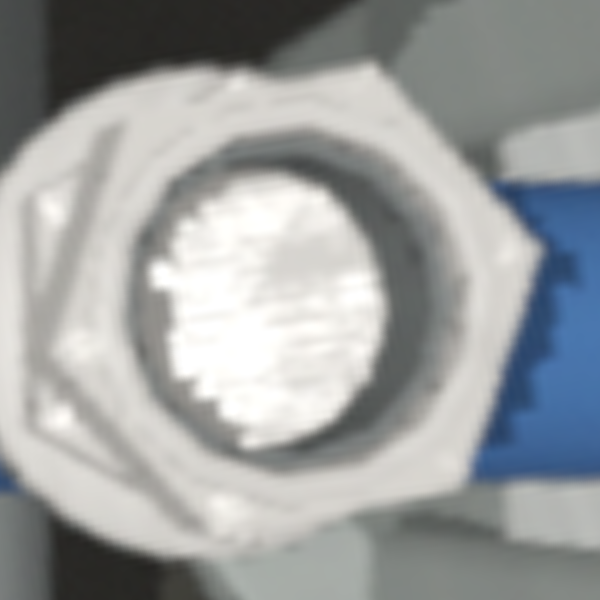

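```bash
python3 -c "
from h import *
print(arm.job_done());st()"
```

```text
the job is handed in; nothing more can be done
None
the job is handed in; nothing more can be done
```

I ran the locknut down about 230° until it bedded on the washer and nipped it up to about 1.0 N m by the wrist reading. I then let go and handed the job in; in the last picture the cup looked unmoved. The hand-in returned no verdict.

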